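Step a brass rod down the hole gauge

ROBOT

A 6-joint arm with a two-finger parallel gripper is mounted at the origin on the work surface. World frame = base frame: x ahead of the robot, y to its left, z up, the work surface at z = 0. Lengths are in mm, angles in rad, forces in N, time in s.
With the tool pointing down it reaches from about 275 to 1000 mm from the base axis. Payload 8.4 kg.
Tool frame: the origin (TCP) lies midway between the tips of the shut fingers; the grasp point (between the pads) lies 19 mm behind it; z points along the fingers, y is the line along which they close (so a half turn about z gives the same grasp; the last joint's range is limited). The gripper opens to 85 mm and grips with 20 to 120 N. Pads are 22 mm wide; open, the fingers measure 114 mm over their backs; the gripper's body (76 mm by 85 mm) begins 54 mm behind the grasp point. The pads swing forward as they close: fully open they stand 13 mm farther back than shut.
Start: joints at [-1.297, 0.353, 1.633, -0, 1.155, -0.002], TCP at [170.196, -601.383, 231.281] pointing down, gripper open.
Joint ranges: [-2.63, 2.63], [-0.92, 2.1], [0.06, 2.66], [-1.3, 4.44], [0, 2.69], [-3.02, 3.02]. Speed limits (rad/s): [2.22, 2.22, 2.79, 3.14, 3.14, 3.14].

INTERFACE

Orientations are given as [roll, pitch, yaw] about the fixed x, y, z axes, in that order (R = Rz(yaw) Ry(pitch) Rx(roll)).
In Python, from rig import telemetry, optics, r gives the robot as it stands.
- The arm moves only by the tool play_rows, never from a script. Its arguments are lists of equal length, an entry for each row: "dp": the shift along the tool's x, y, z in units of 40 mm (1.0 is 40 mm), a list of three; "rot": the turn, a rotation vector about the tool's x, y, z in units of 6 degrees (1.0 is 6 degrees), a list of three. In form: {"dp": [[tx, ty, tz], ...], "rot": [[ax, ay, az], ...]}. A call has 1 to 5 rows; each row is the pose to reach, as a shift and turn from the pose commanded when the call began, along the tool's axes at that moment; what a row does not reach only later rows make up. A row lasts 1/12 s, in which the tool goes at most 41.7 mm and 7.16 degrees, less where a joint would pass 70% of its speed; a pose out of reach is approached as far as the arm can. A call with a gripper value outside its range is refused whole. "fingers" is the opening, from 0 (shut) to 1 (fully open), set as the call begins (left out, the last holds). The fingers move at their own pace and stop on an object; "grip_force" is the grip in N (left out, the last holds). Time passes only in rows, so rows that repeat a pose let the fingers close. It gives the time, the measured TCP pose, the force, the opening and the grip force at its end, in the units of the state.
- telemetry.sense(): the state, without advancing time (a new reading comes with each control period).
- optics.grab_frame(name): name is "side" or "top" or "wrist"; returns a dict with "color" (384x512x3 uint8, red, green, blue), "mtx" (3x3 intrinsics, pixels), "D" ([k1, k2, p1, p2, k3] as OpenCV has them; the pictures are not rectified), "R" (3x3) and "t" (3): a world point X has camera coordinates R X + t; the wrist camera has in their place "mount" (4x4, takes a point from camera to tool coordinates, whose origin is the TCP and whose axes are the flange's). Camera axes: x right, y down, z forward; pixel columns grow to the right and rows downward; lengths in mm; the calibration is good to about 2 mm. A picture is of the moment at which its call begins: read the wrist's pose just before it. There is no depth.
- r.sign_off(): hands the job in; it is judged then, once.
The state is a dict: "clock": time; "qpos": joint angles; "qvel": joint speeds; "joint_efforts": joint torques, N m; "eef_pos": TCP position; "tcp_rot": TCP orientation; "contact_force": force on the tool from outside, world axes, zero at the start; "wrist_torque": the same for the moment, N m; "opening": opening from 0.0 (shut) to 1.0 (fully open); "grasp_force": force on a finger pad.
Only numpy, scipy, OpenCV 4.12 (cv2) and the standard library are available. Lean on these libraries where they do the work, as an engineer would, in place of code of your own. Each camera call takes 0.05 s, during which the arm holds its last target. There are 200 camera calls.

TASK

Gauge the thinner of the two brass rods standing on the shelf: push it down the widest hole of the gauge plate until its lower end shows below the plate, keep hold and draw it right out again. Then step down to the narrowest hole that will take it and send it through, so that it drops clear of the plate into the box bay below. Leave the thicker rod standing and do not disturb the other things on the shelf.

Things in the scene. Friction and masses are not known exactly. Their poses are not given: they have to be found in the camera images.
- gauge: Hole gauge fixed to the shelf: dark steel plate (70 mm along its x, 164 mm along y, 12 mm thick) level on a plywood catch box whose long sides are closed by steel wires 16 mm apart. Origin: centre of the underside, on the shelf; z up. Plate top at z = 104 mm, underside 92 mm. Under each hole is a bay about 50 mm (y) by 64 mm (x), floor at z = 5 mm; a rod gets in only through the hole.
- hole_wide (a point): Centre of the mouth of the widest hole, 26 mm diameter, at the plate's top face, 50 mm to the +y side of the middle hole. Goes through the plate into its own bay.
- hole_middle (a point): Centre of the mouth of the middle hole, 20 mm diameter, at the plate's top face, in the plate's centre. Goes through into its own bay.
- hole_narrow (a point): Centre of the mouth of the narrowest hole, 14 mm diameter, at the plate's top face, 50 mm to the -y side of the middle hole. The thinner rod cannot enter it.
- thin_rod_center (a point): The thinner of two loose plain brass rods that stand on end on the shelf: 16 mm diameter, 80 mm long, both ends bevelled 1.5 mm, about 140 g. The point is its centre, 40 mm from either end; z along the rod, up at the start. Released in the middle hole with about half its length in, it slides down by its own weight and passes out of the plate into the bay.
- thick_rod_center (a point): The thicker brass rod, also standing on end: 22 mm diameter, 80 mm long, about 260 g. The point is its centre. It and the thinner rod may have changed places; their centres are at least 60 mm apart. To be left standing.
- bulb_center (a point): Frosted globe bulb, 95 mm diameter, standing cap down in an open 80 mm square cardboard carton, 128 mm high in all; loose, bystander. Point on its axis, 60 mm up.
- adapter_center (a point): Black plastic socket adapter, 46 mm diameter, 52 mm high; loose, bystander. Point at its centre.
- plug1_center (a point): White three-pin plug top lying pins up, body 50 x 48 x 22 mm, 40 mm high with pins; loose, bystander, robot side of the rods. Point at the centre of its body.
- plug2_center (a point): A second such plug top, to the right of the robot; loose, bystander.
- tin_center (a point): Steel tin with press-fit lid, 84 mm diameter, 80 mm high; loose, bystander. Point at its centre.
- screwdriver_grip (a point): Screwdriver lying on the shelf beyond the other things; loose, bystander. Point in its handle.

How it is judged (in metres and radians):
On the way, in this order (a step that is already met when the one before it is completed fails the run):
1. the thinner rod, upright, is down the widest hole with its lower end at least 4 mm below the plate (z of thin_rod_center in the frame of gauge between 0.06 and 0.128 m and horizontal distance between thin_rod_center and hole_wide below 0.014 m and angle between thin_rod_center's own z axis and vertical below 0.3 rad), for 0.1 s.
2. the thinner rod is drawn out, wholly above the plate (z of thin_rod_center in the frame of gauge above 0.146 m), for 0.1 s.
At the end, for the whole second after the job is handed in: The thinner rod lies at rest wholly below the plate in the bay under the middle hole (its centre less than 52 mm above the shelf, within 25 mm along the gauge's y and 32 mm along its x of the middle hole's axis); the thicker rod still stands upright (within 0.15 rad) within 30 mm of its place (z of thin_rod_center in the frame of gauge between 0 and 0.052 m and y of thin_rod_center in the frame of gauge between -0.025 and 0.025 m and x of thin_rod_center in the frame of gauge between -0.032 and 0.032 m and linear speed of thin_rod below 0.03 m/s and angle between thick_rod_center's own z axis and vertical below 0.15 rad and distance of thick_rod_center from where it was at the start of the episode below 0.03 m); the robot touches nothing.
It fails at once if the thicker rod is knocked over (angle between thick_rod_center's own z axis and vertical above 0.6 rad).
It fails at once if the bulb, socket adapter, a plug top, the tin or the screwdriver is moved by more than 30 mm (distance of any of bulb_center, adapter_center, plug1_center, plug2_center, tin_center, screwdriver_grip from where it was at the start of the episode above 0.03 m).
It also fails if it takes over 48 s, if anything falls off the work surface, if the arm or the gripper's body presses on something with over 40 N, if the wrist force passes 120 N, or if a joint passes its speed limit or range.

## Working session

There is one attempt and no reset: what is moved stays moved. The work goes in short steps, Python scripts to look and compute and a tool call to move; the robot and the scene stay as the last step left them, time stands still between calls to the robot, and variables do not carry over. Pictures are saved under pics/ and viewed, at most 10 in all, crops included, and the job is handed in when it is done.

Besides the shell and the picture viewer there is one more tool, called as name(argument=value, ...) on one line, values as JSON. play_rows: Moves the arm, as the interface text tells. Its arguments: {"type":"object","properties":{"dp":{"type":"array"},"rot":{"type":"array"},"fingers":{"type":"number"},"grip_force":{"type":"number"}},"required":["dp","rot"]}

```bash
mkdir -p pics; cat > h.py <<'E'
import numpy as np, cv2, json
from rig import telemetry, optics, r
from scipy.spatial.transform import Rotation as Ro
def save(n,fn):
    s=telemetry.sense(); f=optics.grab_frame(n); cv2.imwrite(f'pics/{fn}.png',f['color'][:,:,::-1])
    d={k:np.array(f[k]).tolist() for k in f if k!='color'}
    d['pos']=list(map(float,s['eef_pos'])); d['rot']=list(map(float,s['tcp_rot'])); json.dump(d,open(f'pics/{fn}.json','w')); return s
def cam(fn):
    d=json.load(open(f'pics/{fn}.json')); K=np.array(d['mtx']); D=np.array(d['D'])
    if 'R' in d: R=np.array(d['R']); t=np.array(d['t']).ravel()
    else:
        T=np.eye(4); T[:3,:3]=Ro.from_euler('xyz',d['rot']).as_matrix(); T[:3,3]=d['pos']
        M=np.linalg.inv(T@np.array(d['mount'])); R=M[:3,:3]; t=M[:3,3]
    return K,D,R,t
def atz(fn,px,z):
    K,D,R,t=cam(fn); p=cv2.undistortPoints(np.array(px,float).reshape(-1,1,2),K,D).reshape(-1,2)
    c=-R.T@t; out=[]
    for q in p:
        d=R.T@np.array([q[0],q[1],1]); out.append(c+d*(z-c[2])/d[2])
    return np.array(out)
def proj(fn,X):
    K,D,R,t=cam(fn); return cv2.projectPoints(np.array(X,float).reshape(-1,1,3),cv2.Rodrigues(R)[0],t,K,D)[0].reshape(-1,2)
E
python3 - <<'E'
from h import *
import h
for n in('top','side'): s=save(n,n)
print(s)
a=cv2.imread('pics/top.png');b=cv2.imread('pics/side.png')
for n in('top','side'): K,D,R,t=cam(n);print(n,-R.T@t)
cv2.imwrite('pics/top_b.png',cv2.resize(a,(800,600),interpolation=2));cv2.imwrite('pics/side_b.png',cv2.resize(b,(800,600),interpolation=2))
E
```

```text
{'clock': 0.05, 'qpos': array([-1.29741071e+00,  3.53663566e-01,  1.63413212e+00, -1.76166547e-05,
        1.15515527e+00, -2.37169986e-03]), 'qvel': array([-1.07341395e-03, -7.92581633e-05, -1.07847402e-03, -1.14811091e-03,
        5.03720924e-04, -2.14969839e-04]), 'joint_efforts': array([-4.61548680e-04, -6.06895781e+01, -3.43163466e+01, -1.70001831e-04,
        4.01940939e-03, -1.27284295e-05]), 'eef_pos': array([ 170.0596581 , -600.94019089,  230.55289284]), 'tcp_rot': array([-3.14023432e+00,  1.28855312e-05,  2.75764449e-01]), 'contact_force': array([-0.70453596,  0.33361349,  0.54027647]), 'wrist_torque': array([-0.01985986,  0.01602904, -0.04513063]), 'grasp_force': 0.0, 'opening': 0.9975047605439726}
top [ 438.87740011  -19.76077836 1095.15879022]
side [519.49739367 789.77130942 585.43505922]
```

View pics/top_b.png

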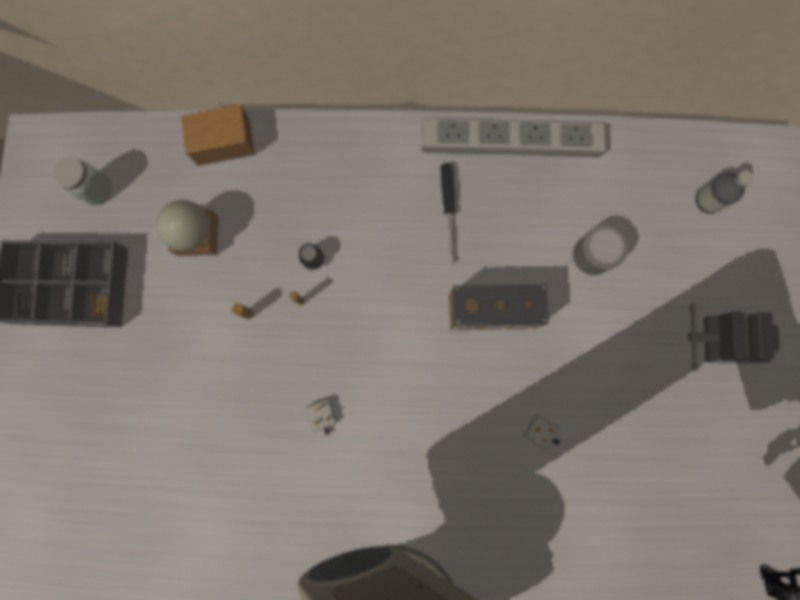

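View pics/side_b.png

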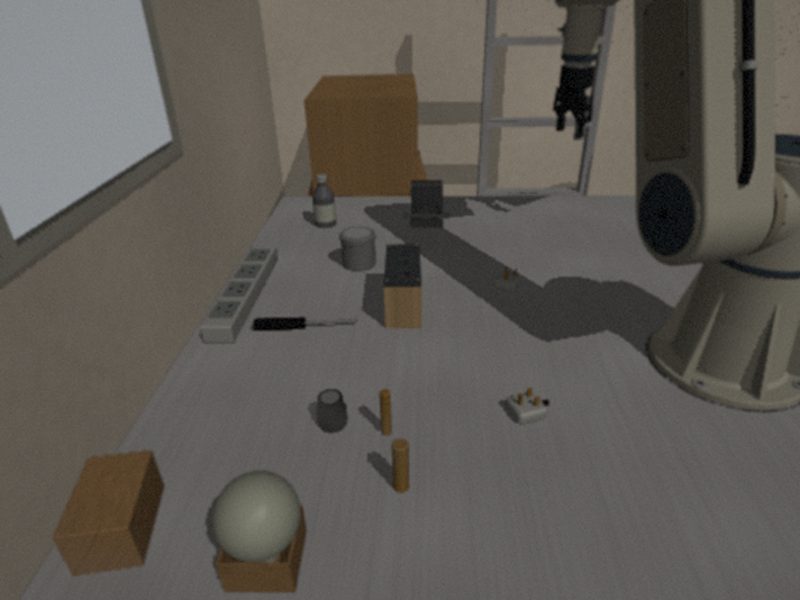

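The top view shows the thin rod's top near (294,295) and the thick rod's near (239,309). The gauge holes are at (472,305), (501,305) and (529,305), and the adapter is at (311,256), all in enlarged pixels. In the side view the thin rod runs from (385,392) to (386,433), and the thick one from (400,442) to (402,490).

```bash
python3 - <<'E'
from h import *
np.set_printoptions(precision=1,suppress=True)
g=lambda *p:(np.array(p,float)+.5)/1.5625-.5
print('top rods',atz('top',g((294,295),(239,309)),80))
print('side tops',atz('side',g((385,392),(400,442)),80)); print('side bottoms',atz('side',g((386,433),(402,490)),0))
print('holes',atz('top',g((472,305),(501,305),(529,305)),104))
print('corners',atz('top',g((452,286),(546,284),(548,324),(454,326)),104))
print('others',atz('top',g((311,256),(320,415),(190,225)),[40][0]))
a=cv2.imread('pics/top.png')
c=cv2.resize(a[165:220,130:230],(800,440),interpolation=2);d=cv2.resize(a[175:215,280:360],(800,400),interpolation=2)
cv2.imwrite('pics/c.png',cv2.resize(np.vstack([c,d]),(560,588)))
E
```

```text
top rods [[578.4 184.5  80. ]
 [551.1 283.   80. ]]
side tops [[577.1 188.8  80. ]
 [551.6 285.2  80. ]]
side bottoms [[578.4 187.5   0. ]
 [550.2 292.5   0. ]]
holes [[ 563.7 -130.3  104. ]
 [ 564.7 -180.7  104. ]
 [ 565.7 -229.5  104. ]]
corners [[ 596.3  -95.3  104. ]
 [ 603.3 -259.7  104. ]
 [ 533.2 -262.4  104. ]
 [ 526.7  -99.5  104. ]]
others [[658.2 163.9  40. ]
 [365.4 135.8  40. ]
 [715.3 400.8  40. ]]
```

View pics/c.png

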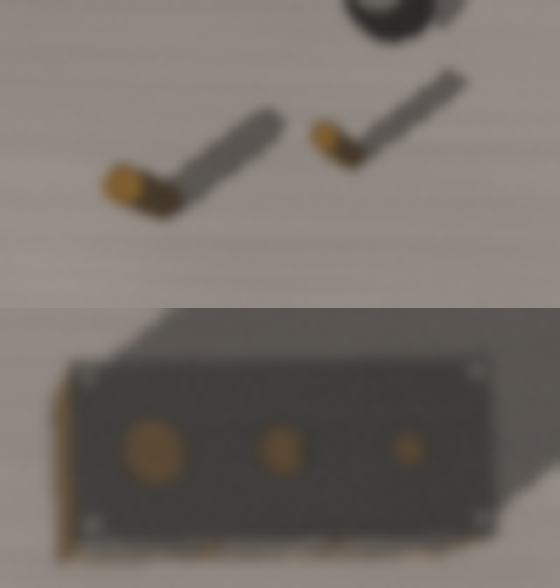

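The crop confirms that the left rod at (239,309) is the thick one and the right rod at (294,295) is the thin one. The three holes are clear, wide on the left. Next I travel towards the thin rod.

play_rows(dp=[[0.67,-0.71,0],[1.34,-1.42,0],[2.01,-2.13,0],[2.68,-2.84,0],[3.35,-3.55,0]], rot=[[0,0,0.9],[0,0,1.8],[0,0,2.63],[0,0,2.63],[0,0,2.63]], fingers=0.5, grip_force=60)

```text
clock: 0.52
eef_pos: [260.7, -426.4, 230.9]
tcp_rot: [-3.141, 0.0, -0.001]
contact_force: [0.7, -0.2, 0.0]
opening: 0.499
grasp_force: 0.0
```

play_rows(dp=[[0.45,-0.87,0],[0.9,-1.74,0],[1.35,-2.61,0],[1.8,-3.48,0],[2.25,-4.35,0]], rot=[[0,0,0],[0,0,0],[0,0,0],[0,0,0],[0,0,0]])

```text
clock: 0.93
eef_pos: [350.6, -252.4, 231.2]
tcp_rot: [-3.142, -0.0, 0.0]
contact_force: [0.3, -0.9, -0.3]
opening: 0.501
grasp_force: 0.0
```

play_rows(dp=[[0.45,-0.87,0],[0.9,-1.74,0],[1.35,-2.61,0],[1.8,-3.48,0],[2.25,-4.35,0]], rot=[[0,0,0],[0,0,0],[0,0,0],[0,0,0],[0,0,0]])

```text
clock: 1.35
eef_pos: [440.6, -78.2, 231.3]
tcp_rot: [3.142, -0.0, 0.0]
contact_force: [-0.4, -0.8, 0.2]
opening: 0.501
grasp_force: 0.0
```

play_rows(dp=[[0.43,-0.83,0],[0.86,-1.66,0],[1.29,-2.49,0],[1.72,-3.32,0],[2.15,-4.15,0]], rot=[[0,0,0],[0,0,0],[0,0,0],[0,0,0],[0,0,0]])

```text
clock: 1.77
eef_pos: [526.6, 87.8, 231.1]
tcp_rot: [3.141, 0.0, 0.001]
contact_force: [0.6, -0.7, 0.6]
opening: 0.498
grasp_force: 0.0
```

play_rows(dp=[[0.4,-0.8,0.2],[0.8,-1.6,0.4],[1.28,-2.45,0.6],[1.28,-2.45,0.75],[1.28,-2.45,0.75]], rot=[[0,0,0],[0,0,0],[0,0,0],[0,0,0],[0,0,0]])

```text
clock: 2.18
eef_pos: [576.9, 185.3, 199.2]
tcp_rot: [3.141, 0.003, 0.003]
contact_force: [0.1, -0.1, 0.7]
opening: 0.502
grasp_force: 0.0
```

```bash
python3 - <<'E'
from h import *
np.set_printoptions(precision=1,suppress=True)
s=save('wrist','w1');print(s['eef_pos'],s['tcp_rot'])
print(np.array(json.load(open('pics/w1.json'))['mount']))
print(proj('w1',[[578,186,80],[578,186,0],[551,284,80]])*1.5625)
cv2.imwrite('pics/w1b.png',cv2.resize(cv2.imread('pics/w1.png'),(800,600),interpolation=2))
E
```

```text
[576.9 185.3 199.2] [3.1 0.  0. ]
[[   0.    -0.9   -0.3   81.3]
 [   1.     0.    -0.    -1.3]
 [   0.    -0.3    0.9 -141.5]
 [   0.     0.     0.     1. ]]
[[397.3 286.6]
 [397.1 255.8]
 [239.8 327.5]]
```

View pics/w1b.png

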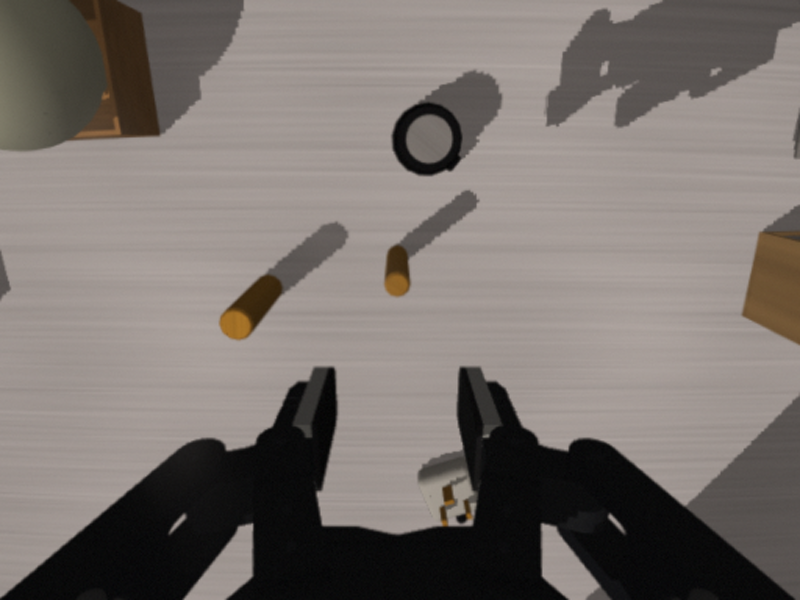

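The wrist view shows the thin rod's top at (397,285), where the estimate puts it at (397,287). I descend to TCP z of about 44 and grip.

play_rows(dp=[[0.03,-0.02,0.9],[0.03,-0.02,1.8],[0.03,-0.02,2.7],[0.03,-0.02,3.4],[0.03,-0.02,3.88]], rot=[[0,0,0],[0,0,0],[0,0,0],[0,0,0],[0,0,0]])

```text
clock: 2.65
eef_pos: [576.8, 182.8, 43.9]
tcp_rot: [3.14, 0.003, -0.001]
contact_force: [-0.4, 0.1, 0.3]
opening: 0.504
grasp_force: 0.0
```

play_rows(dp=[[0,0,0],[0,0,0],[0,0,0],[0,0,0],[0,0,0]], rot=[[0,0,0],[0,0,0],[0,0,0],[0,0,0],[0,0,0]], fingers=0.0, grip_force=60)

```text
clock: 3.07
eef_pos: [579.6, 184.8, 47.8]
tcp_rot: [-3.141, -0.002, 0.0]
contact_force: [-0.3, 0.4, -1.0]
opening: 0.169
grasp_force: 58.4
```

play_rows(dp=[[0,0,0],[0,0,0],[0,0,-0.3],[0,0,-0.9],[0,0,-1.5]], rot=[[0,0,0],[0,0,0],[0,0,0],[0,0,0],[0,0,0]])

```text
clock: 3.48
eef_pos: [577.9, 184.5, 106.8]
tcp_rot: [3.141, 0.002, 0.0]
contact_force: [1.2, -0.1, -1.2]
opening: 0.167
grasp_force: 58.5
```

play_rows(dp=[[0,0,-0.8],[0,0,-1.6],[0,0.3,-2.0],[0,0.9,-2.0],[0,1.7,-2.0]], rot=[[0,0,0],[0,0,0],[0,0,0],[0,0,0],[0,0,0]])

```text
clock: 3.9
eef_pos: [579.7, 117.7, 189.0]
tcp_rot: [-3.14, -0.004, 0.003]
contact_force: [-0.2, -0.5, -1.3]
opening: 0.17
grasp_force: 58.5
```

play_rows(dp=[[0,0.85,0],[0,1.7,0],[-0.2,2.55,0],[-0.4,3.4,0],[-0.6,4.25,0]], rot=[[0,0,0],[0,0,0],[0,0,0],[0,0,0],[0,0,0]])

```text
clock: 4.32
eef_pos: [554.2, -54.8, 187.1]
tcp_rot: [3.142, -0.001, 0.001]
contact_force: [0.2, 0.3, -1.4]
opening: 0.168
grasp_force: 58.5
```

play_rows(dp=[[-0.2,0.8,0],[-0.4,1.6,0],[-0.5,2.2,0],[-0.5,2.5,0],[-0.5,2.5,0]], rot=[[0,0,0],[0,0,0],[0,0,0],[0,0,0],[0,0,0]])

```text
clock: 4.73
eef_pos: [534.8, -155.5, 187.0]
tcp_rot: [3.141, -0.001, -0.002]
contact_force: [0.5, 0.1, -2.3]
opening: 0.166
grasp_force: 58.6
```

play_rows(dp=[[0,0,0],[0,0,0],[0,0,0]], rot=[[0,0,0],[0,0,0],[0,0,0]])

```text
clock: 4.98
eef_pos: [535.0, -152.2, 186.2]
tcp_rot: [-3.141, -0.0, 0.002]
contact_force: [-0.4, -0.9, -2.2]
opening: 0.169
grasp_force: 58.6
```

```bash
python3 - <<'E'
from h import *
np.set_printoptions(precision=1,suppress=True)
s=save('wrist','w2');print(s['eef_pos'],s['tcp_rot'],s['opening'])
p=s['eef_pos']
print(proj('w2',[[564,-130,104],[565,-180.5,104],p,p-[0,0,46]])*1.5625)
cv2.imwrite('pics/w2b.png',cv2.resize(cv2.imread('pics/w2.png'),(800,600),interpolation=2))
E
```

```text
[ 535.  -152.2  186.2] [-3.1 -0.   0. ] 0.1686973283210243
[[355.3 255.7]
 [455.4 254. ]
 [400.1 389.3]
 [399.4 337.4]]
```

View pics/w2b.png

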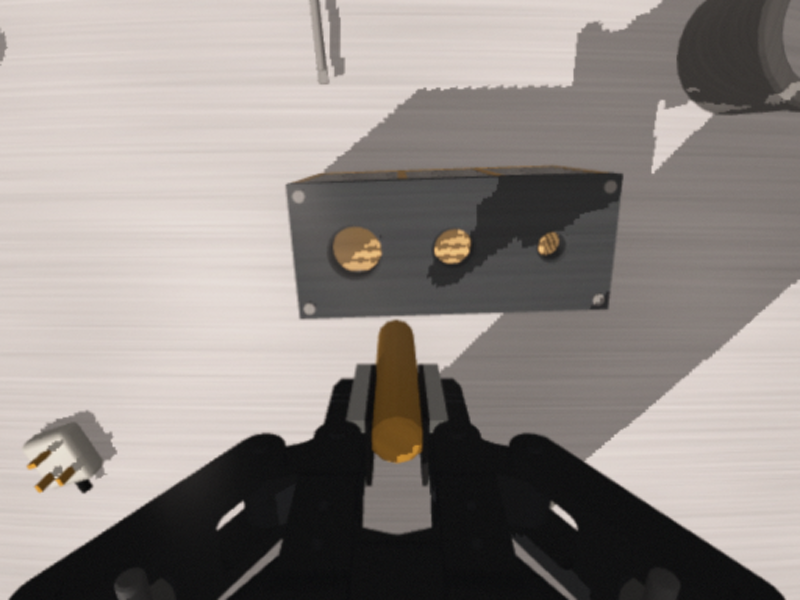

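The wide hole's mouth is at about (356.5,250) and the middle one's at about (452,247). The rod's lower end centre is at about (396.5,335), and the rod is well held and near vertical.

```bash
python3 - <<'E'
from h import *
np.set_printoptions(precision=1,suppress=True)
g=lambda *p:(np.array(p,float)+.5)/1.5625-.5
h=atz('w2',g((356.5,250),(452,247),(549,244)),104);b=atz('w2',g((396.5,335)),140);tp=atz('w2',g((397,439)),221)
print('holes',h,'rod bottom',b,'top',tp)
print('corners',atz('w2',g((287,184),(622,174),(607,308),(301,318)),104))
# outline of rod end: left/right/top px expected
a=np.linspace(0,2*np.pi,60);
for z in(136,140,144):
  P=proj('w2',np.c_[535+8*np.cos(a),-152.2+8*np.sin(a),0*a+z])*1.5625;print(z,P.min(0),P.max(0))
E
```

```text
holes [[ 567.1 -130.5  104. ]
 [ 568.7 -178.5  104. ]
 [ 570.5 -227.3  104. ]] rod bottom [[ 536.2 -150.7  140. ]] top [[ 539.4 -151.   221. ]]
corners [[ 599.5  -97.8  104. ]
 [ 605.1 -259.6  104. ]
 [ 536.4 -262.1  104. ]
 [ 530.4 -100.2  104. ]]
136 [381.9 317.4] [416.9 349.6]
140 [381.6 320.6] [417.2 353.4]
144 [381.4 323.9] [417.6 357.2]
```

play_rows(dp=[[0.4,-0.3,0],[0.76,-0.51,0],[0.76,-0.51,0],[0.76,-0.51,0.3],[0.76,-0.51,0.6]], rot=[[0,0,0],[0,0,0],[0,0,0],[0,0,0],[0,0,0]])

```text
clock: 5.45
eef_pos: [565.1, -132.5, 161.4]
tcp_rot: [3.141, -0.001, 0.002]
contact_force: [-0.7, 1.1, -1.7]
opening: 0.166
grasp_force: 58.7
```

play_rows(dp=[[0,0,0.15],[0,0,0.3],[0,0,0.45],[0,0,0.5],[0,0,0.5]], rot=[[0,0,0],[0,0,0],[0,0,0],[0,0,0],[0,0,0]])

```text
clock: 5.87
eef_pos: [564.6, -133.0, 141.3]
tcp_rot: [-3.141, 0.001, 0.0]
contact_force: [-0.1, 0.2, -2.3]
opening: 0.167
grasp_force: 58.6
```

No contact force with the rod's end about 9 mm below the plate's top. I continue down.

play_rows(dp=[[0,0,0.15],[0,0,0.3],[0,0,0.4],[0,0,0.45],[0,0,0.45]], rot=[[0,0,0],[0,0,0],[0,0,0],[0,0,0],[0,0,0]])

```text
clock: 6.28
eef_pos: [564.8, -132.8, 123.4]
tcp_rot: [-3.141, 0.001, 0.0]
contact_force: [-0.2, -0.2, -1.6]
opening: 0.169
grasp_force: 58.7
```

play_rows(dp=[[0,0,0],[0,0,0],[0,0,0]], rot=[[0,0,0],[0,0,0],[0,0,0]])

```text
clock: 6.53
eef_pos: [565.4, -133.0, 124.3]
tcp_rot: [3.141, -0.0, 0.0]
contact_force: [0.1, -1.2, -1.9]
opening: 0.169
grasp_force: 58.7
```

```bash
python3 - <<'E'
from h import *
s=save('wrist','w3');save('side','s3');print(s['eef_pos'],s['contact_force'])
a=cv2.imread('pics/w3.png');b=cv2.imread('pics/side.png')
b=cv2.imread('pics/s3.png')[140:230,225:295]
cv2.imwrite('pics/w3b.png',np.hstack([cv2.resize(a[150:350,150:350],(400,400)),cv2.resize(b,(311,400),interpolation=2)]))
E
```

```text
[ 565.37446653 -132.9678689   124.34005764] [ 0.05357945 -1.19284197 -1.90135307]
```

View pics/w3b.png

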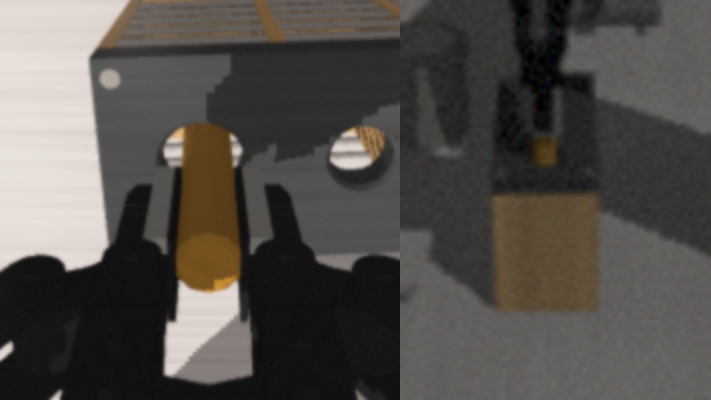

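The rod stands through the wide hole with its end below the plate, offset about 2 mm towards -y. Next I draw it out and take it beside the middle hole, just above the plate, to measure relative to the hole.

play_rows(dp=[[0,0,-0.3],[0,0,-0.7],[0,0,-1.2],[0,0,-1.55],[0,0,-1.55]], rot=[[0,0,0],[0,0,0],[0,0,0],[0,0,0],[0,0,0]])

```text
clock: 7.05
eef_pos: [567.2, -133.4, 190.1]
tcp_rot: [3.14, -0.006, 0.0]
contact_force: [1.6, -0.1, -1.2]
opening: 0.164
grasp_force: 58.7
```

play_rows(dp=[[0,0,0],[-0.3,0.5,0],[-0.7,1.0,0],[-0.7,1.19,0],[-0.7,1.19,0.3]], rot=[[0,0,0],[0,0,0],[0,0,0],[0,0,0],[0,0,0]])

```text
clock: 7.47
eef_pos: [537.6, -182.3, 174.9]
tcp_rot: [3.14, -0.002, -0.001]
contact_force: [1.1, -1.1, -1.7]
opening: 0.17
grasp_force: 58.8
```

play_rows(dp=[[0,0,0.2],[0,0,0.4],[0,0,0.47],[0,0,0.47],[0,0,0.47]], rot=[[0,0,0],[0,0,0],[0,0,0],[0,0,0],[0,0,0]])

```text
clock: 7.88
eef_pos: [537.3, -180.0, 154.8]
tcp_rot: [-3.141, 0.001, 0.001]
contact_force: [-0.4, 0.1, -2.1]
opening: 0.17
grasp_force: 58.8
```

```bash
python3 - <<'E'
from h import *
s=save('wrist','w4');print(s['eef_pos'],s['contact_force'],s['tcp_rot'])
a=cv2.imread('pics/w4.png')
cv2.imwrite('pics/w4b.png',cv2.resize(a[120:270,170:370],(800,600),interpolation=2))
E
```

```text
[ 537.26168766 -179.98935015  154.77076202] [-0.36206482  0.07457078 -2.14241809] [-3.14123580e+00  8.18368370e-04  1.09203725e-03]
```

View pics/w4b.png

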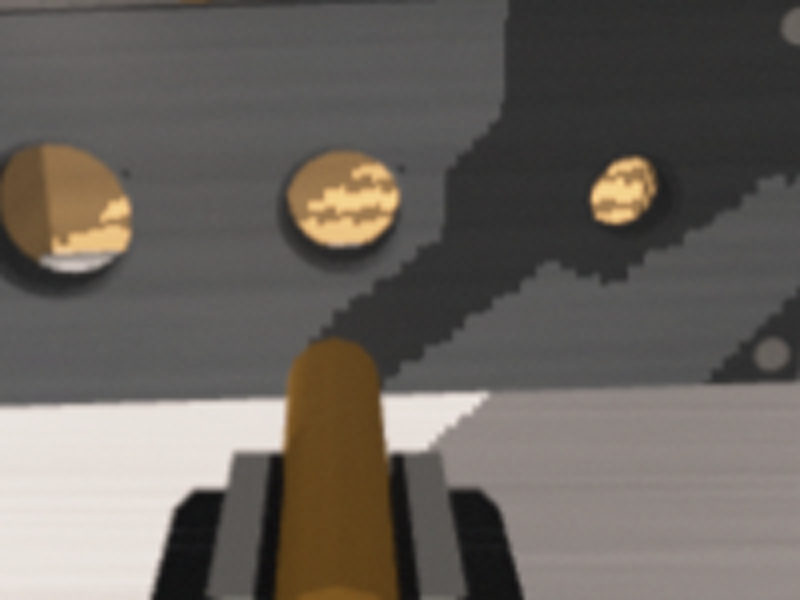

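In this crop the middle hole's mouth, with its dark wall, spans x 279–401 and y 150–270, so its centre is at (340,210). The rod's lower end has its top edge at y=337 and its sides at about x 289 and 380 at y of about 385.

```bash
python3 - <<'E'
from h import *
np.set_printoptions(precision=1,suppress=True)
a=np.linspace(0,2*np.pi,90)
def crop(X): P=proj('w4',X); return np.c_[(P[:,0]-170+.5)*4-.5,(P[:,1]-120+.5)*4-.5]
circ=lambda x,y,z,r:np.c_[x+r*np.cos(a),y+r*np.sin(a),0*a+z]
h=atz('w4',[(170+(340.5)/4-.5,120+210.5/4-.5)],104)[0]
H=crop(circ(h[0],h[1],104,10));print('hole',h,H.min(0),H.max(0))
p=json.load(open('pics/w4.json'))['pos']
for zb in(106,109):
  from scipy.optimize import fsolve
  def f(q):
    A=crop(np.r_[circ(q[0],q[1],zb,6.5),circ(q[0],q[1],zb+1.5,8)]);B=crop(circ(q[0],q[1],zb+9,8))
    return [A[:,1].min()-337,(B[:,0].min()+B[:,0].max())/2-334.5]
  q=fsolve(f,[537.,-180.]);B=crop(circ(q[0],q[1],zb+9,8));print(zb,q,h[:2]-q,B.min(0),B.max(0), 'tcp',p)
E
```

```text
hole [ 567.7 -179.2  104. ] [281.5 152.5] [398.5 265.7]
106 [ 537.8 -178.4] [29.9 -0.9] [287.5 353.1] [381.5 439.3] tcp [537.2616876606482, -179.98935015266636, 154.77076202389532]
109 [ 538.9 -178.4] [28.7 -0.9] [286.7 353.4] [382.3 441. ] tcp [537.2616876606482, -179.98935015266636, 154.77076202389532]
```

play_rows(dp=[[0.4,0.02,0],[0.73,0.02,0],[0.73,0.02,0],[0.73,0.02,0.08],[0.73,0.02,0.16]], rot=[[0,0,0],[0,0,0],[0,0,0],[0,0,0],[0,0,0]])

```text
clock: 8.35
eef_pos: [566.0, -181.2, 148.8]
tcp_rot: [3.142, 0.0, 0.001]
contact_force: [0.1, -1.0, -2.1]
opening: 0.175
grasp_force: 58.8
```

play_rows(dp=[[0,0,0.05],[0,0,0.1],[0,0,0.15],[0,0,0.15]], rot=[[0,0,0],[0,0,0],[0,0,0],[0,0,0]])

```text
clock: 8.68
eef_pos: [565.8, -181.3, 142.4]
tcp_rot: [-3.141, 0.001, 0.0]
contact_force: [1.3, 0.1, -1.7]
opening: 0.169
grasp_force: 58.8
```

No contact at bottom z of about 95, so the rod has entered. I go down to half depth.

play_rows(dp=[[0,0,0.15],[0,0,0.3],[0,0,0.45],[0,0,0.6],[0,0,0.72]], rot=[[0,0,0],[0,0,0],[0,0,0],[0,0,0],[0,0,0]])

```text
clock: 9.1
eef_pos: [566.0, -181.2, 113.0]
tcp_rot: [-3.141, 0.001, 0.0]
contact_force: [-1.1, -0.8, -0.9]
opening: 0.173
grasp_force: 58.8
```

play_rows(dp=[[0,0,0],[0,0,0]], rot=[[0,0,0],[0,0,0]])

```text
clock: 9.27
eef_pos: [566.1, -181.3, 113.6]
tcp_rot: [-3.141, 0.001, 0.0]
contact_force: [-0.2, -0.1, -2.2]
opening: 0.169
grasp_force: 58.8
```

```bash
python3 - <<'E'
from h import *
s=save('wrist','w5');print(s['eef_pos'],s['contact_force'],s['tcp_rot'])
a=cv2.imread('pics/w5.png')
cv2.imwrite('pics/w5b.png',cv2.resize(a[150:350,150:350],(600,600),interpolation=2))
E
```

```text
[ 566.12075306 -181.2628862   113.58759579] [-0.22888165 -0.13767697 -2.22549588] [-3.14132128e+00  8.61699968e-04  3.98659324e-04]
```

View pics/w5b.png

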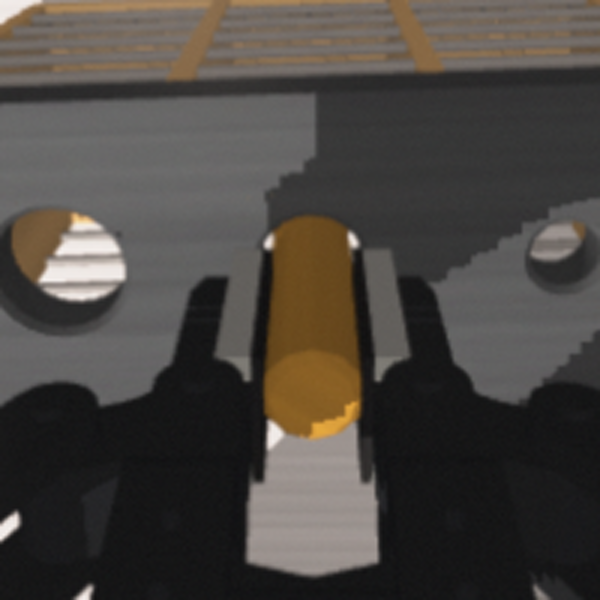

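The rod is centred in the middle hole at (313,225), with equal gaps either side and no force. I release it, wait, then rise.

play_rows(dp=[[0,0,0],[0,0,0],[0,0,0],[0,0,0],[0,0,0]], rot=[[0,0,0],[0,0,0],[0,0,0],[0,0,0],[0,0,0]], fingers=0.6)

```text
clock: 9.73
eef_pos: [566.5, -181.4, 114.3]
tcp_rot: [3.141, -0.0, 0.0]
contact_force: [0.2, 0.5, -0.3]
opening: 0.596
grasp_force: 0.0
```

play_rows(dp=[[0,0,0],[0,0,-0.5],[0,0,-1.2],[0,0,-2.0],[0,0,-2.5]], rot=[[0,0,0],[0,0,0],[0,0,0],[0,0,0],[0,0,0]])

```text
clock: 10.15
eef_pos: [567.1, -181.6, 216.9]
tcp_rot: [3.141, -0.002, 0.0]
contact_force: [0.1, 0.2, 0.4]
opening: 0.599
grasp_force: 0.0
```

play_rows(dp=[[-0.6,0,0],[-1.0,0,0],[-1.0,0,0],[-1.0,0,0],[-1.0,0,0]], rot=[[0,0,0],[0,0,0],[0,0,0],[0,0,0],[0,0,0]])

```text
clock: 10.57
eef_pos: [527.0, -181.5, 214.3]
tcp_rot: [3.141, -0.001, 0.0]
contact_force: [-0.4, 0.6, 0.3]
opening: 0.6
grasp_force: 0.0
```

```bash
python3 - <<'E'
from h import *
s=save('wrist','w6');save('top','t6');print(s['eef_pos'],s['contact_force'],s['opening'])
a=cv2.imread('pics/w6.png');b=cv2.imread('pics/side.png')
save('side','s6')
b=cv2.imread('pics/s6.png')[225:335,200:290]
cv2.imwrite('pics/w6b.png',np.hstack([cv2.resize(a[90:290,130:400],(540,400)),cv2.resize(b,(250,400))]))
E
```

```text
[ 527.04422627 -181.48525557  214.27291842] [-0.35484985  0.60420953  0.28304681] 0.5995146122211766
```

View pics/w6b.png

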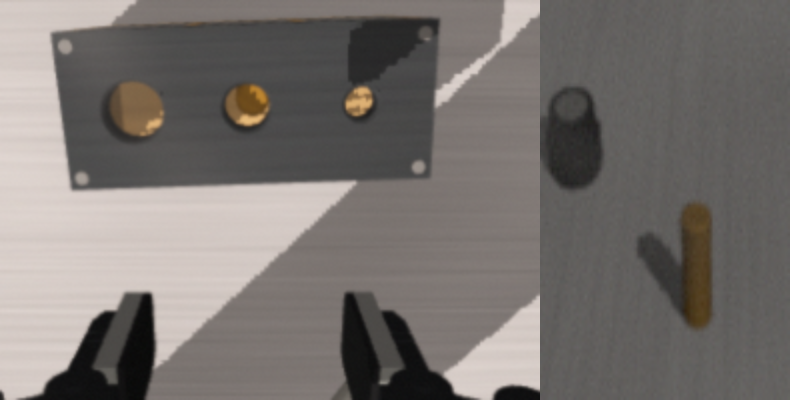

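The rod's top at (252,98) is inside the middle hole, down in the bay. The thick rod still stands at (697,265) and the gripper is clear, so I hand in.

```bash
python3 -c "
from rig import r
print(r.sign_off())"
```

```text
the job is handed in; nothing more can be done
None
```

The thin rod went down the widest hole, was drawn out again, and was dropped through the middle hole into its bay; the thick rod was left standing, the bystanders were not touched as far as I could see, and the job was handed in at about 10.7 s (no verdict was shown).

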